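# Seam a mussel tin on the hand-cranked bench seamer

## Task

Push the tray with the tin all the way in under the seamer's head, then take the red knob and crank clockwise (seen from above) at a calm, even speed (well under a turn a second), never letting the crank race after the heavy point in each turn, until the yellow pin is flush and the crank comes up against its end stop. Nip it up against the stop with a push of about 15 N, never much over 20 N, then let go and leave it there. Leave the finished tin, the bowl and the oil bottle alone.

Things in the scene. Friction and masses are not known exactly. Their poses are not given: they have to be found in the camera images.
- seamer: Blue bench tin seamer, bolted down; origin on the bench below the crank axis; its z is up, +x points away from its column (the column, 90 mm wide and 155 mm tall, stands at x = -110 to -45 mm), the tray slides in towards its +y. Head: upright drum, 60 mm radius, 96 to 156 mm above the bench.
- axis (a point): Point on the vertical crank axis, 208 mm above the bench, level with the knob's middle. Once each turn a strong spring is pushed over: resistance climbs to about 15 N at the knob before the heavy point; after it the spring drives the crank on (7 to 14 N), so hold it back: released there it spins away. Start and end stop lie in the light half, at a different angle to the machine every time.
- crank: Steel crank arm above the head, turning about the vertical axis; origin on the axis, 168 mm above the bench; x axis along the arm to the knob, 75 mm out. Arm 18 mm wide, its top 179 mm above the bench. It drives the hub through a torsion spring of 10 N m/rad, so it leads the hub by 0.0075 rad for each N of push at the knob (0.11 rad at 15 N).
- hub: Dark steel disc, 60 mm diameter, below the crank arm, with a yellow dot at its +x; origin on the axis, 162 mm above the bench; its x lies along the crank's when nothing pushes. Starts at rest at any angle, 1.9 to 2.1 clockwise turns (seen from above) before a hard end stop. Friction takes about 3 N at the knob.
- knob_mid (a point): Middle of the red upright round knob (26 mm diameter, 50 mm tall, from 180 to 230 mm above the bench, free to spin on its own pin so that a gripper need not turn with it); this point is 208 mm above the bench, 75 mm from the axis.
- pin_tip (a point): Outer end of the yellow gauge pin (10 mm diameter) which sticks out of the head's +x side, 126 mm above the bench. It sinks in 6 mm for each turn of the hub, from about 12 mm out, and is flush at the end stop.
- pin_flush (a point): Where the pin's outer end is when it is flush, at first touch of the end stop (fixed to the seamer; the pin moves along the seamer's x).
- tray_post (a point): Middle of the top of the black upright round post on the outer end of the aluminium tray; 18 mm diameter, standing from 28 to 84 mm above the bench, 170 mm from the tin's centre on the -y side. Push it along the seamer's +y.
- tray (a joint): How far the tray is pushed in, m: 0 out, 0.060 home against its stop (tin under the chuck). Slides with about 4 N of friction.
- chuck (a point): Centre of the underside of the chuck, 89 mm above the bench, where the top centre of the tin must come to lie (7 mm below it).
- tin: Lidded mussel tin with a blue band, 68 mm diameter, 54 mm tall, standing loose in the ring of the tray (its origin, under its centre, 28 mm above the bench).
- sealed_tin: A finished tin on the bench, same size; bystander; origin under its centre.
- bowl: Steel bowl, 130 mm across, 55 mm tall; bystander; origin under its centre.
- oil: Amber oil bottle, 56 mm diameter, 150 mm tall; bystander; origin under its centre.
Mind the look-alikes: they are no part of the job. What is shaped like the tin but brown or orange is not meant.

How it is judged:
On the way, in this order (a step that is already met when the one before it is completed fails the run):
1. the tray is pushed home, within 2.5 mm (value of joint tray above 0.0575 m), for 0.2 s.
2. the crank is wound to its end stop (pin within 0.3 mm of flush) and pressed against it with at least about 10 N at the knob (crank leading hub by over 0.07 rad) (value of joint tray above 0.0575 m and x of pin_tip in the frame of pin_flush below 0.0003 m and angle between the x axis of crank and the x axis of hub, either way round above 0.07 rad), for 0.1 s.
At the end, for the whole second after the job is handed in: Tray home within 2.5 mm, the tin upright (0.1 rad) in its ring within 6 mm of the chuck's centre, the pin flush (within 0.3 mm, that is the hub within 0.3 rad of its stop) and the crank at rest and released (value of joint tray above 0.0575 m and x of pin_tip in the frame of pin_flush below 0.0003 m and angular speed of crank below 0.15 rad/s and horizontal distance between tin and chuck below 0.006 m and angle between tin's own z axis and vertical below 0.1 rad and height (world z) of tin below 0.032 m); the robot touches nothing.
It fails at once if the crank is turned by more than about a third of a turn while the tray is not home (value of joint tray below 0.055 m and x of pin_tip in the frame of pin_flush below 0.0094 m).
It fails at once if the hub races: over 6.3 rad/s (a turn a second) before the pin is within 1 mm of flush (angular speed of hub above 6.3 rad/s and x of pin_tip in the frame of pin_flush above 0.001 m).
It fails at once if the crank is forced, at the stop or anywhere, with over about 28 N at the knob (crank and hub twisted apart by more than 0.21 rad) (angle between the x axis of crank and the x axis of hub, either way round above 0.21 rad).
It fails at once if the tin is tipped (angle between tin's own z axis and vertical above 0.3 rad).
It fails at once if the finished tin, the bowl or the oil bottle is moved more than 15 mm (distance of any of sealed_tin, bowl, oil from where it was at the start of the episode above 0.015 m).
It also fails if it takes over 72 s, if anything falls off the work surface, if the arm or the gripper's body presses on something with over 40 N, if the wrist force passes 120 N, or if a joint passes its speed limit or range.

## Robot

A 6-joint arm with a two-finger parallel gripper is mounted at the origin on the work surface. World frame = base frame: x ahead of the robot, y to its left, z up, the work surface at z = 0. Lengths are in m, angles in rad, forces in N, time in s.
With the tool pointing down it reaches from about 0.35 to 0.85 m from the base axis. Payload 8.1 kg.
Tool frame: the origin (TCP) lies midway between the tips of the shut fingers; the grasp point (between the pads) lies arm.tcp_to_grasp behind it (arm.tcp_to_grasp is the distance from the TCP to the grasp point, in m); z points along the fingers, y is the direction in which the jaws open and shut (so a half turn about z gives the same grasp; the last joint's range is limited). The gripper opens to 85 mm and grips with 20 to 120 N. Pads are 22 mm wide; open, the fingers measure 114 mm over their backs; the gripper's body (76 mm by 85 mm) begins 54 mm behind the grasp point. The pads swing forward as they close: fully open they stand 13 mm farther back than shut.
Start: joints at [-1.39, 0.13, 1.488, -0, 1.523, -0.085], TCP at [0.158, -0.579, 0.231] pointing down, gripper open.
Joint ranges: [-2.96, 2.96], [-0.89, 2.26], [0.02, 2.5], [-1.34, 4.48], [0, 2.73], [-2.66, 2.66]. Speed limits (rad/s): [2.39, 2.39, 2.79, 3.14, 3.14, 3.14].

## Interface

Orientations are given as a unit quaternion [x, y, z, w].
In Python, from plant import arm gives the robot as it stands. The module is installed in compiled form; this text tells all that it offers.
- The arm moves only by the shell command python3 -m jog 'ROWS' [OPENING] [FORCE]. ROWS is JSON, one flat list of numbers, 6 for each row, row after row: the shift along the tool's x, y, z scaled (see below), then the turn, a rotation vector about the tool's x, y, z scaled (see below). In form: [tx, ty, tz, wx, wy, wz, tx, ty, tz, wx, wy, wz, ...]. A call has 1 to 5 rows; each row shifts and turns the pose as measured when the row begins, along the tool's axes as they then stand; what a row does not reach is not made up. The controller multiplies each number of a shift by 25 mm and each number of a turn by 90 degrees. A row lasts 1/10 s, in which the tool goes at most 50 mm and 8.59 degrees, less where a joint would pass 70% of its speed; a pose out of reach is approached as far as the arm can. A call with a number of a shift or a turn outside -1 to 1 is refused whole. A call with a gripper value outside its range is refused whole. OPENING is the opening, from 0 (shut) to 1 (fully open), set as the call begins (- or left out, the last holds). The fingers move at their own pace and stop on an object; FORCE is the grip in N (left out, the last holds). Time passes only in rows, so rows that do not move let the fingers close. It gives the time, the measured TCP pose, the force and the opening at its end, in the units of the state.
- arm.get_obs(): the state, without advancing time (a new reading comes with each control period).
- arm.camera(name): name is "scene" or "top"; returns the picture (480x640x3 uint8, red, green, blue); there is no depth.
- arm.calibration(name): a dict with "fx", "fy", "cx", "cy" (pixels), "dist_coeffs" ([k1, k2, p1, p2, k3] as OpenCV has them; the pictures are not rectified), "rvec" (rotation vector, rad) and "tvec" (3), from world to camera coordinates, as OpenCV has them. Camera axes: x right, y down, z forward; pixel columns grow to the right and rows downward; lengths in m; the calibration is good to about 2 mm. A picture is of the moment at which its call begins. calibration takes no time and is no camera call.
- arm.sign_off(): hands the job in, once; it reports no verdict.
The state is a dict: "t": time; "joints": joint angles; "qvel": joint speeds; "tau": joint torques, N m; "ee_pos": TCP position; "tcp_rot": TCP orientation; "contact_force": force on the tool from outside, world axes, zero at the start; "wrist_torque": the same for the moment, N m; "width": finger opening in m.
Only numpy, scipy, OpenCV 4.12 (cv2) and the standard library are available. Lean on these libraries where they do the work, as an engineer would, in place of code of your own. Each camera call takes 0.05 s, during which the arm holds its last target.

## Working session

There is one attempt and no reset: what is moved stays moved. The work goes in short steps, Python scripts to look and compute and a shell command to move; the robot and the scene stay as the last step left them, time stands still between calls to the robot, and variables do not carry over. Pictures are saved under pics/ and viewed, and the job is handed in when it is done.

```bash
mkdir -p pics; ls
python3 - <<'E'
from plant import arm
import cv2
print(arm.get_obs(), arm.tcp_to_grasp)
for n in ("scene","top"):
    cv2.imwrite(f"pics/{n}0.png",arm.camera(n)[:,:,::-1]); print(n,arm.calibration(n))
E
```

```text
pics
{'t': 0.0, 'joints': array([-1.39039636e+00,  1.31175508e-01,  1.48929029e+00,  2.80910783e-05,
        1.52299185e+00, -8.53821092e-02]), 'qvel': array([ 0.00209555, -0.00075838, -0.00055551,  0.00040876,  0.00015424,
       -0.0009442 ]), 'tau': array([-3.32102376e-03, -5.69415092e+01, -5.00554061e+01, -6.43006297e-04,
        1.48305466e-02,  4.67738435e-07]), 'ee_pos': array([ 0.15754086, -0.57837634,  0.23022981]), 'tcp_rot': array([ 9.91182633e-01,  1.32499504e-01, -3.02722216e-05, -9.32110730e-04]), 'contact_force': array([-0.17249987, -0.25934922, -0.78586377]), 'wrist_torque': array([-0.00828619,  0.05526503, -0.04217818]), 'width': 0.08538826834963041} 0.0187
scene {'fx': 471.51645507598226, 'fy': 471.51645507598226, 'cx': 322.03187664148135, 'cy': 246.24152599681182, 'dist_coeffs': array([-0.07488129,  0.        ,  0.        ,  0.        ,  0.        ]), 'rvec': array([ 1.21906178,  2.45773357, -0.80542458]), 'tvec': array([ 0.33355577, -0.26766964,  1.41914289])}
top {'fx': 608.2133147395698, 'fy': 608.2133147395698, 'cx': 320.61080929561297, 'cy': 242.27644931014765, 'dist_coeffs': array([0.01506364, 0.        , 0.        , 0.        , 0.        ]), 'rvec': array([ 2.20779283, -2.15819172,  0.10274601]), 'tvec': array([-0.01003869,  0.53716958,  1.59396792])}
```

View pics/scene0.png

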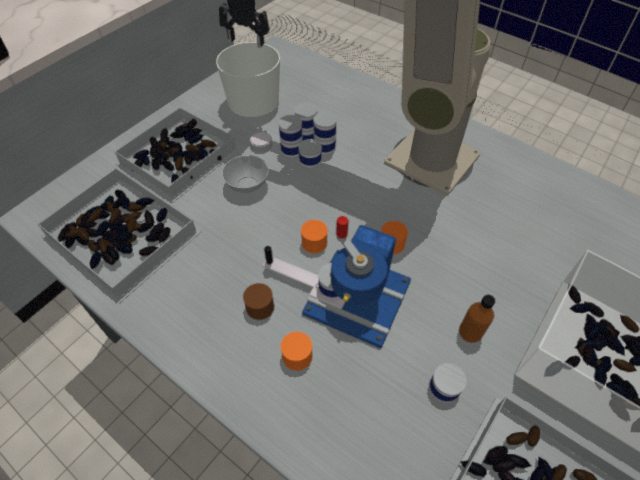

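View pics/top0.png

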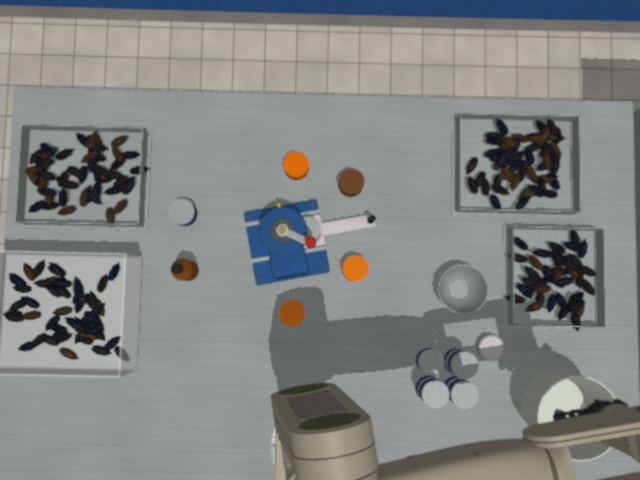

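```bash
cat > h.py <<'E'
import cv2, numpy as np
from plant import arm
def ray(n,uv):
    c=arm.calibration(n); K=np.array([[c['fx'],0,c['cx']],[0,c['fy'],c['cy']],[0,0,1]])
    p=cv2.undistortPoints(np.array([[uv]],float),K,c['dist_coeffs'])[0,0]
    R=cv2.Rodrigues(c['rvec'])[0]; return -R.T@c['tvec'], R.T@np.array([p[0],p[1],1])
def onz(n,uv,z):
    o,d=ray(n,uv); return o+d*(z-o[2])/d[2]
def two(a,b):
    (o1,d1),(o2,d2)=ray("top",a),ray("scene",b)
    s=np.linalg.lstsq(np.c_[d1,-d2],o2-o1,rcond=None)[0]
    p,q=o1+d1*s[0],o2+d2*s[1]; return (p+q)/2,np.linalg.norm(p-q)
def blobs(m,amin=8):
    n,l,s,c=cv2.connectedComponentsWithStats(m.astype(np.uint8))
    return [(tuple(np.round(c[i],1)),tuple(s[i])) for i in range(1,n) if s[i][4]>=amin]
def proj(n,P):
    c=arm.calibration(n); K=np.array([[c['fx'],0,c['cx']],[0,c['fy'],c['cy']],[0,0,1]])
    return cv2.projectPoints(np.array(P,float).reshape(-1,3),c['rvec'],c['tvec'],K,c['dist_coeffs'])[0][:,0]
E
python3 - <<'E'
from h import *
for n in("top","scene"):
    im=cv2.imread(f"pics/{n}0.png"); H,S,V=cv2.split(cv2.cvtColor(im,cv2.COLOR_BGR2HSV))
    print(n,"red",blobs(((H<4)|(H>174))&(S>190)&(V>90)))
    print(n,"yel",blobs((H>20)&(H<32)&(S>130)&(V>110),3))
    print(n,"blk",[b for b in blobs((V<45)) if (b[0][0]>225 and b[0][0]<390 and 180<b[0][1]<320)])
    roi={"top":(220,140,180,160),"scene":(240,190,190,170)}[n]
    x,y,w,h=roi
    cv2.imwrite(f"pics/{n}0z.png",cv2.resize(im[y:y+h,x:x+w],None,fx=4,fy=3.7,interpolation=cv2.INTER_CUBIC)[:600,:800])
E
```

```text
top red [((np.float64(310.1), np.float64(241.3)), (np.int32(307), np.int32(237), np.int32(8), np.int32(10), np.int32(57)))]
top yel [((np.float64(278.4), np.float64(204.9)), (np.int32(277), np.int32(204), np.int32(4), np.int32(3), np.int32(11)))]
top blk [((np.float64(370.7), np.float64(218.5)), (np.int32(369), np.int32(216), np.int32(5), np.int32(6), np.int32(17)))]
scene red [((np.float64(342.0), np.float64(226.6)), (np.int32(338), np.int32(217), np.int32(9), np.int32(21), np.int32(158)))]
scene yel [((np.float64(345.6), np.float64(297.4)), (np.int32(343), np.int32(295), np.int32(6), np.int32(6), np.int32(23)))]
scene blk [((np.float64(268.1), np.float64(254.7)), (np.int32(265), np.int32(247), np.int32(7), np.int32(17), np.int32(90)))]
```

View pics/top0z.png

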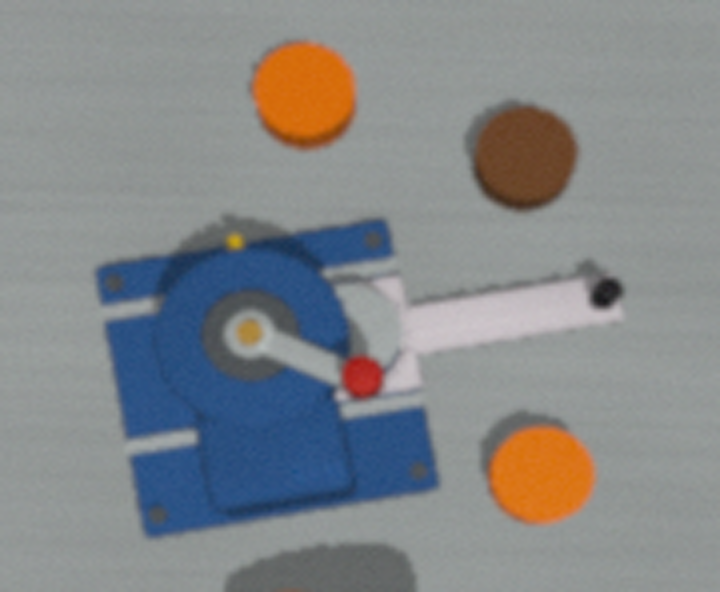

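View pics/scene0z.png

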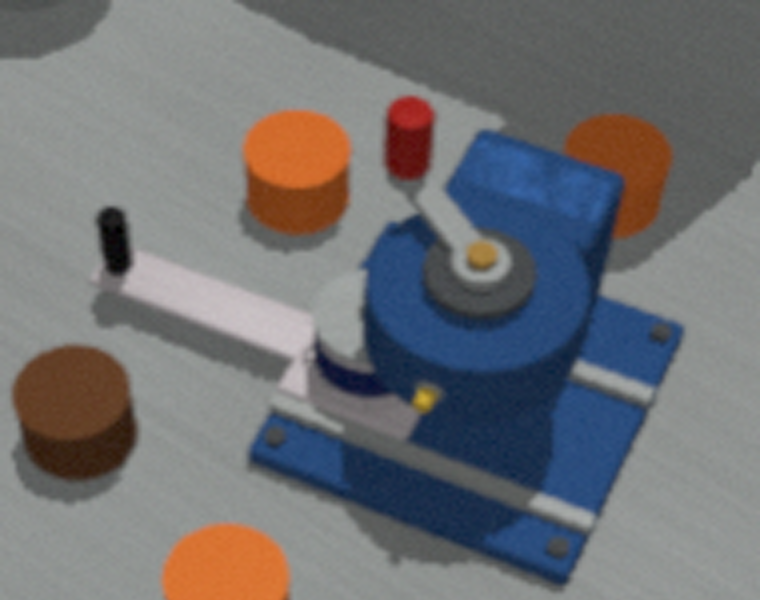

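Run:
```python
from h import *
np.set_printoptions(precision=4,suppress=True)
k=onz("top",(310.4,241.3),.230); p=onz("top",(370.9,218.8),.084); a=onz("top",(282.2,229.7),.185); y=onz("top",(278.6,205),.126)
print("knob",k,"post",p,"axis",a,"pin",y)
print("2view axis",two((282.2,229.7),(360.5,258.4)),"pin",two((278.6,205),(345.6,297.4)))
print("knobtop2",two((310.4,241.3),(240+410/4,190+110/3.7)),"post2",two((370.9,218.8),(240+111/4,190+214/3.7)))
print("r",np.linalg.norm((k-a)[:2]), "post-axis",np.linalg.norm((p-a)[:2]))
d=(a-p)[:2]; print("seamer +y dir deg",np.degrees(np.arctan2(d[1],d[0])), "pin dir",np.degrees(np.arctan2(*(y-a)[[1,0]])),np.linalg.norm((y-a)[:2]))
ka=(k-a)[:2];print("crank ang world",np.degrees(np.arctan2(ka[1],ka[0])))
# baseplate rails direction in top: rail edge endpoints zoom
f=lambda u,v:onz("top",(220+u/4,140+v/3.7),.01)
e=f(98,268)-f(386,221);print("plate edge dir",np.degrees(np.arctan2(e[1],e[0])))
e=f(148,535)-f(438,488);print("plate edge dir",np.degrees(np.arctan2(e[1],e[0])))
```

```text
knob [0.5215 0.0277 0.23  ] post [ 0.5955 -0.125   0.084 ] axis [0.5516 0.0962 0.185 ] pin [0.6195 0.1101 0.126 ]
2view axis (array([0.5515, 0.0973, 0.1814]), np.float64(0.0020555210904835445)) pin (array([0.6189, 0.1107, 0.1276]), np.float64(0.0015387487183504739))
knobtop2 (array([0.5214, 0.0282, 0.2273]), np.float64(0.0010402316455993127)) post2 (array([ 0.5966, -0.1263,  0.0819]), np.float64(0.0026815049755437646))
r 0.07479226620830096 post-axis 0.22549642151362734
seamer +y dir deg 101.23342331765058 pin dir 11.588331332928046 0.06933280379670996
crank ang world -113.76208375741702
plate edge dir 101.47552950582133
plate edge dir 101.22051281419063
```

```bash
cat >> h.py <<'E'
YAW=np.radians(11.35); A=np.array([.5515,.0967])
from scipy.spatial.transform import Rotation as Ro
def st(target=None):
    o=arm.get_obs(); R=Ro.from_quat(o['tcp_rot']).as_matrix()
    c,s=np.cos(YAW),np.sin(YAW)
    d=o['ee_pos'][:2]-A; sx,sy=c*d[0]+s*d[1],-s*d[0]+c*d[1]
    print("t %.2f"%o['t'],"seamer xyz mm",np.round([sx*1e3,sy*1e3,o['ee_pos'][2]*1e3],1),"yaw off deg",np.round(np.degrees(np.arctan2(R[1,0],R[0,0])-YAW),2),
      "tilt",np.round(np.degrees(R[:2,2]),2),"F",np.round(o['contact_force'],1),"w %.4f"%o['width'],"q",np.round(o['joints'],2))
    if target is not None:
        t=np.array([A[0]+c*target[0]-s*target[1],A[1]+s*target[0]+c*target[1],target[2]])
        print("need tool units",np.round(R.T@(t-o['ee_pos'])/.025,3))
E
python3 -m jog '[0.98,-0.67,0,0,0,0.043, 1,-0.69,0,0,0,0, 1,-0.69,0,0,0,0, 1,-0.69,0,0,0,0, 1,-0.69,0,0,0,0]' 1; python3 -c "
from h import *
st([0.0,-.226,.15])
d=np.array([.596,-.1255])-A;c,s=np.cos(YAW),np.sin(YAW);print(c*d[0]+s*d[1],-s*d[0]+c*d[1])"
```

```text
t: 0.6
ee_pos: [0.261, -0.4661, 0.2269]
tcp_rot: [0.996, 0.094, -0.001, -0.003]
contact_force: [1.2, 1.1, 0.0]
width: 0.0857
t 0.60 seamer xyz mm [-395.6 -494.6  226.9] yaw off deg -0.52 tilt [-0.16  0.36] F [1.2 1.1 0. ] w 0.0857 q [-1.16 -0.04  1.67  0.    1.52  0.23]
need tool units [ 15.73  -10.868   3.127]
-9.963739140829431e-05 -0.22661217988535004
```

```bash
python3 -m jog '[1,-0.69,0,0,0,0, 1,-0.69,0,0,0,0, 1,-0.69,0,0,0,0, 1,-0.69,0,0,0,0, 1,-0.69,0,0,0,0]' ;python3 -m jog '[1,-0.69,0,0,0,0, 1,-0.69,0,0,0,0, 1,-0.69,0,0,0,0, 1,-0.69,0,0,0,0, 1,-0.69,0,0,0,0]'; python3 -c "
from h import *
st([0.0,-.2266,.15])"
```

```text
t: 1.1
ee_pos: [0.3704, -0.3516, 0.2251]
tcp_rot: [0.996, 0.094, -0.002, -0.005]
contact_force: [0.1, -0.1, -0.3]
width: 0.0857
t: 1.6
ee_pos: [0.4798, -0.2373, 0.2234]
tcp_rot: [0.996, 0.094, -0.003, -0.006]
contact_force: [0.1, 0.2, -0.8]
width: 0.0856
t 1.60 seamer xyz mm [-136.  -313.4  223.4] yaw off deg -0.57 tilt [-0.44  0.68] F [ 0.1  0.2 -0.8] w 0.0856 q [-0.56 -0.03  1.67  0.01  1.52  0.82]
need tool units [ 5.421 -3.488  2.953]
```

```bash
cat >> h.py <<'E'
def rot():
    R=Ro.from_quat(arm.get_obs()['tcp_rot']); c,s=np.cos(YAW),np.sin(YAW)
    D=Ro.from_matrix(np.array([[c,s,0],[s,-c,0],[0,0,-1.]]))
    print("rot units",np.round((R.inv()*D).as_rotvec()/(np.pi/2),4))
E
python3 -m jog '[1,-0.65,0,-0.008,0.003,-0.006, 1,-0.65,0.2,0,0,0, 1,-0.65,0.3,0,0,0, 1,-0.65,0.3,0,0,0, 0.8,-0.5,0.3,0,0,0]' ; python3 -c "
from h import *
st([0.0,-.2266,.15]);rot()"
```

```text
t: 2.1
ee_pos: [0.5862, -0.132, 0.1942]
tcp_rot: [0.995, 0.099, -0.001, -0.0]
contact_force: [0.2, 0.0, 1.1]
width: 0.0858
t 2.10 seamer xyz mm [ -11.  -231.   194.2] yaw off deg 0.06 tilt [-0.07  0.03] F [0.2 0.  1.1] w 0.0858 q [-0.31  0.15  1.53  0.    1.46  1.06]
need tool units [ 0.441 -0.175  1.768]
rot units [-0.0004  0.0007  0.0006]
```

```bash
python3 -m jog '[0.44,-0.18,0.8,0,0,0, 0,0,0.8,0,0,0, 0,0,0.8,0,0,0]' ; python3 -c "
from h import *
st([0.0,-.2266,.047]);rot()
im=arm.camera('scene')[:,:,::-1];cv2.imwrite('pics/s1.png',cv2.resize(im[180:330,200:400],None,fx=4,fy=4))
im=arm.camera('top')[:,:,::-1];cv2.imwrite('pics/t1.png',cv2.resize(im[130:280,230:430],None,fx=4,fy=4))"
```

```text
t: 2.4
ee_pos: [0.5995, -0.1215, 0.1331]
tcp_rot: [0.995, 0.102, 0.001, -0.0]
contact_force: [0.0, 0.1, -0.0]
width: 0.0855
t 2.40 seamer xyz mm [   4.1 -223.4  133.1] yaw off deg 0.33 tilt [0.09 0.03] F [ 0.   0.1 -0. ] w 0.0855 q [-0.28  0.22  1.56  0.    1.35  1.08]
need tool units [-0.17   0.127  3.445]
rot units [-0.0001 -0.001   0.0036]
```

View pics/s1.png

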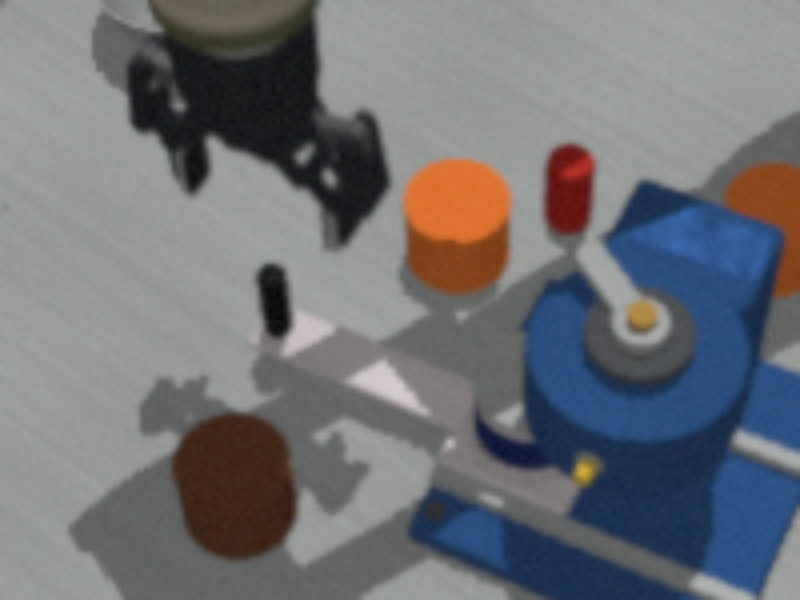

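View pics/t1.png

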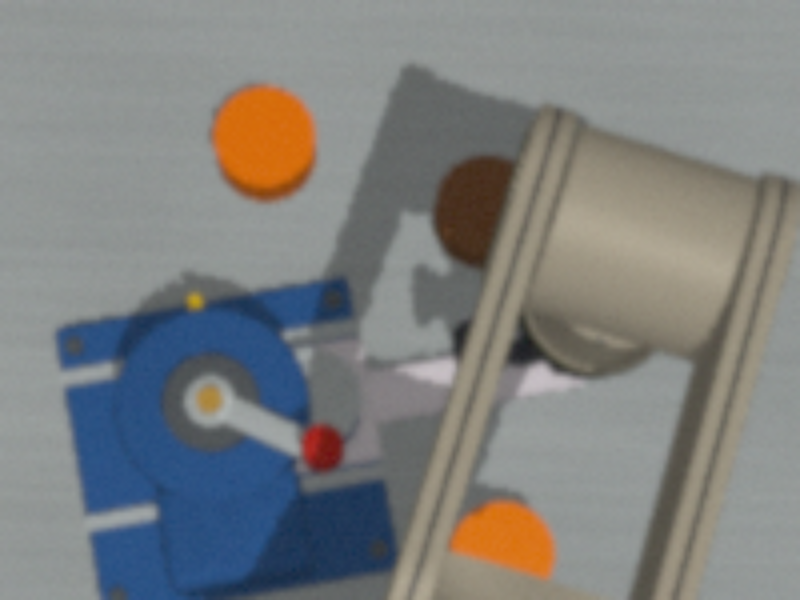

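The jaws straddle the post (scene zoom ~(272,295)) along the tray direction, still above it. I'll go down onto it.

```bash
python3 -m jog '[-0.17,0.13,0.8,0,0,0.003, 0,0,0.8,0,0,0, 0,0,0.8,0,0,0, 0,0,0.7,0,0,0, 0,0,0.3,0,0,0]' ; python3 -c "
from h import *
st([0.0,-.2266,.047]);rot()"
```

```text
t: 3.0
ee_pos: [0.595, -0.1267, 0.0481]
tcp_rot: [0.995, 0.098, -0.0, -0.0]
contact_force: [0.0, -0.5, 0.8]
width: 0.0857
t 3.00 seamer xyz mm [  -1.4 -227.6   48.1] yaw off deg -0.05 tilt [-0.01  0.04] F [ 0.  -0.5  0.8] w 0.0857 q [-0.29  0.31  1.63  0.    1.2   1.08]
need tool units [ 0.054 -0.04   0.043]
rot units [-0.0005 -0.     -0.0005]
```

```bash
python3 -m jog '[0,0,0,0,0,0, 0,0,0,0,0,0, 0,0,0,0,0,0, 0,0,0,0,0,0, 0,0,0,0,0,0]' 0.12 30 ; python3 -c "
from h import *
st([0.0,-.2266,.047])"
```

```text
t: 3.5
ee_pos: [0.5967, -0.1277, 0.052]
tcp_rot: [0.995, 0.098, 0.002, 0.0]
contact_force: [1.4, -1.0, -6.0]
width: 0.0171
t 3.50 seamer xyz mm [ 1.000e-01 -2.289e+02  5.200e+01] yaw off deg -0.07 tilt [ 0.18 -0.03] F [ 1.4 -1.  -6. ] w 0.0171 q [-0.3   0.31  1.63  0.    1.21  1.08]
need tool units [-0.006 -0.092  0.2  ]
```

```bash
python3 -m jog '[0,-0.4,0,0,0,0, 0,-0.4,0,0,0,0, 0,-0.4,0,0,0,0, 0,-0.4,0,0,0,0, 0,-0.4,0,0,0,0]'; python3 -c "
from h import *
st([0.0,-.17,.052])"
```

```text
t: 4.0
ee_pos: [0.5876, -0.0834, 0.052]
tcp_rot: [0.995, 0.096, 0.003, 0.004]
contact_force: [1.5, -6.0, -3.9]
width: 0.0172
t 4.00 seamer xyz mm [-1.000e-01 -1.837e+02  5.200e+01] yaw off deg -0.29 tilt [ 0.37 -0.47] F [ 1.5 -6.  -3.9] w 0.0172 q [-0.22  0.26  1.68 -0.01  1.19  1.16]
need tool units [-0.001 -0.547 -0.005]
```

```bash
python3 -m jog '[0,-0.25,0,0,0,0, 0,-0.2,0,0,0,0, 0,-0.2,0,0,0,0]'; python3 -c "
from h import *
st([0.0,-.17,.052])"
```

```text
t: 4.3
ee_pos: [0.5848, -0.0694, 0.0521]
tcp_rot: [0.995, 0.096, 0.003, 0.007]
contact_force: [7.4, -29.0, -12.9]
width: 0.0171
t 4.30 seamer xyz mm [-1.000e-01 -1.694e+02  5.210e+01] yaw off deg -0.31 tilt [ 0.46 -0.75] F [  7.4 -29.  -12.9] w 0.0171 q [-0.2   0.25  1.7  -0.01  1.19  1.18]
need tool units [0.002 0.025 0.005]
```

```bash
python3 -m jog '[0,0,0,0,0,0, 0,0,0,0,0,0]'; python3 -m jog '[0,0,0,0,0,0, 0,0,0,0,0,0, 0,0,0,0,0,0]' 1;  python3 -c "
from h import *
st([0.0,-.17,.052]);rot()"
```

```text
t: 4.5
ee_pos: [0.5848, -0.0697, 0.052]
tcp_rot: [0.995, 0.096, 0.004, 0.007]
contact_force: [0.5, -2.3, -2.4]
width: 0.017
t: 4.8
ee_pos: [0.5852, -0.0686, 0.0528]
tcp_rot: [0.995, 0.096, 0.004, 0.007]
contact_force: [0.2, 0.2, 0.2]
width: 0.0601
t 4.80 seamer xyz mm [   0.5 -168.7   52.8] yaw off deg -0.3 tilt [ 0.52 -0.71] F [0.2 0.2 0.2] w 0.0601 q [-0.2   0.25  1.7  -0.01  1.19  1.18]
need tool units [-0.019  0.051  0.032]
rot units [ 0.0089 -0.0041 -0.0034]
```

```bash
python3 -m jog '[0,0,0,0,0,0, 0,0,-0.8,0.009,-0.004,-0.003, 0,0,-1,0,0,0, 0,0,-1,0,0,0, 0,0,-1,0,0,0]' 1; python3 -m jog '[0,0,-1,0,0,0, 0,0,-1,0,0,0, 0,0,-1,0,0,0, 0,0,-1,0,0,0, -0.2,-0.5,-0.8,0,0,0]';  python3 -c "
from h import *
st([-.043,-.0614,.252]);rot()"
```

```text
t: 5.3
ee_pos: [0.5815, -0.0668, 0.1457]
tcp_rot: [0.995, 0.099, -0.005, -0.002]
contact_force: [0.2, -0.0, 0.2]
width: 0.0856
t: 5.8
ee_pos: [0.5753, -0.0561, 0.2722]
tcp_rot: [0.995, 0.099, -0.004, -0.002]
contact_force: [0.3, 0.1, 0.0]
width: 0.0851
t 5.80 seamer xyz mm [  -6.7 -154.5  272.2] yaw off deg 0.0 tilt [-0.46  0.2 ] F [0.3 0.1 0. ] w 0.0851 q [-0.19  0.07  1.48  0.    1.6   1.19]
need tool units [-1.446 -3.718  0.837]
rot units [-0.0032  0.0045  0.    ]
```

```bash
python3 -c "
from h import *
for n in('scene','top'):
    im=arm.camera(n)[:,:,::-1];x,y=(240,190) if n=='scene' else (220,140)
    cv2.imwrite(f'pics/{n}2.png',im);cv2.imwrite(f'pics/{n}2z.png',cv2.resize(im[y:y+150,x:x+200],None,fx=4,fy=4))"
```

```text
(no output)
```

View pics/scene2z.png

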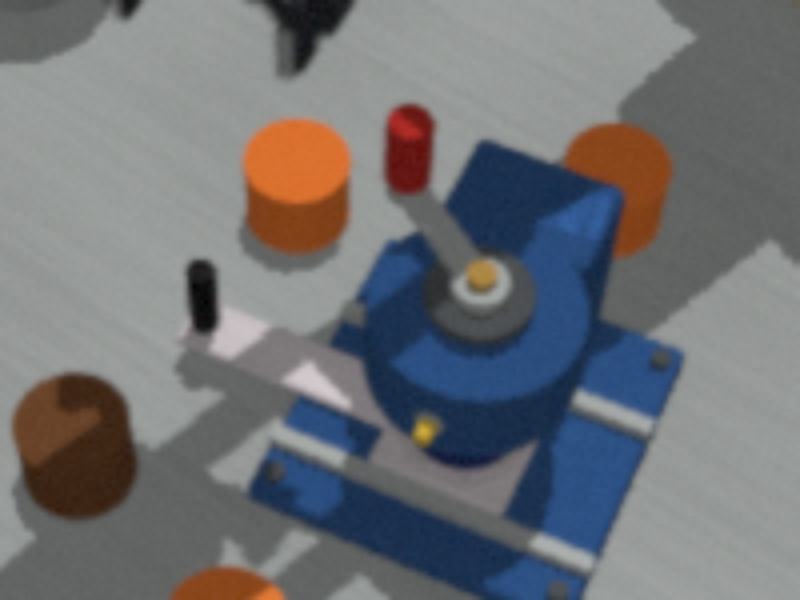

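View pics/top2z.png

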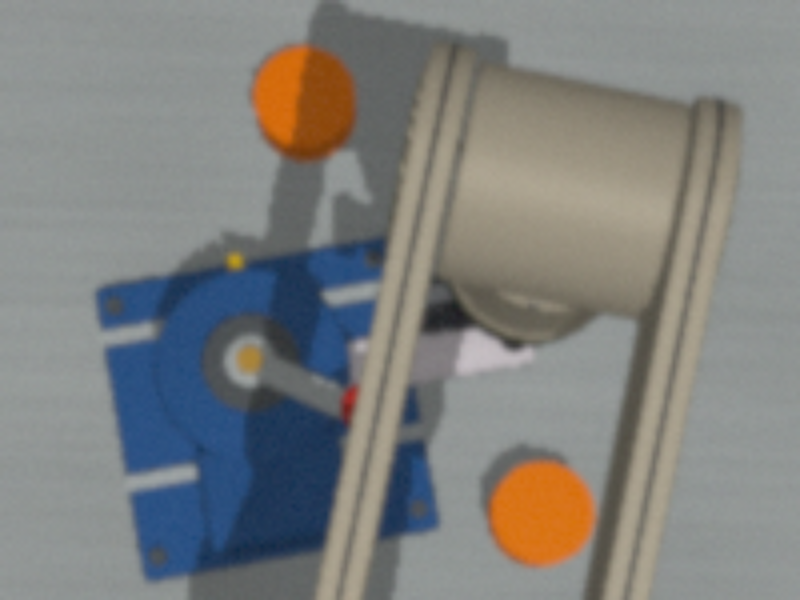

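```bash
python3 -c "
from h import *
p=onz('scene',(290.5,257.2),.084);d=p[:2]-A;c,s=np.cos(YAW),np.sin(YAW);print('post',p,c*d[0]+s*d[1],-s*d[0]+c*d[1])
p=onz('scene',(240+410/4,190+115/4),.230);d=p[:2]-A;print('knob',p,c*d[0]+s*d[1],-s*d[0]+c*d[1])"
python3 -m jog '[-0.37,-0.93,0,-0.003,0.004,0, -0.37,-0.93,0.1,0,0,0, -0.35,-0.9,0.1,0,0,0, -0.3,-0.8,0.1,0,0,0, 0,-0.1,0.1,0,0,0]';  python3 -c "
from h import *
st([-.043,-.0614,.25]);rot()"
```

```text
post [ 0.58661658 -0.06639624  0.084     ] 0.002332180833617581 -0.16681761986313515
knob [0.52092295 0.02833345 0.23      ] -0.04343372781465438 -0.06101190050301145
t: 6.4
ee_pos: [0.5222, 0.0298, 0.261]
tcp_rot: [0.995, 0.099, 0.001, 0.0]
contact_force: [0.7, 0.5, 0.4]
width: 0.0856
t 6.40 seamer xyz mm [-41.9 -59.8 261. ] yaw off deg 0.06 tilt [ 0.15 -0.01] F [0.7 0.5 0.4] w 0.0856 q [-0.04 -0.09  1.66 -0.    1.57  1.33]
need tool units [-0.044  0.062  0.438]
rot units [ 0.0004 -0.0016  0.0007]
```

```bash
python3 -m jog '[-0.04,0.06,0.6,0,0,0, 0,0,0.7,0,0,0, 0,0,0.7,0,0,0, 0,0,0.6,0,0,0, 0,0,0,0,0,0]';  python3 -c "
from h import *
st([-.043,-.0614,.19]);rot()"
```

```text
t: 6.9
ee_pos: [0.521, 0.025, 0.1865]
tcp_rot: [0.995, 0.099, -0.001, 0.001]
contact_force: [-0.9, -0.4, -1.0]
width: 0.0853
t 6.90 seamer xyz mm [-44.  -64.3 186.5] yaw off deg 0.06 tilt [-0.1  -0.09] F [-0.9 -0.4 -1. ] w 0.0853 q [-0.05 -0.06  1.76 -0.    1.44  1.32]
need tool units [ 0.04  -0.116 -0.142]
rot units [0.0007 0.0013 0.0007]
```

```bash
python3 -m jog '[0.03,-0.1,-0.17,0,0.001,0]'; python3 -m jog '[0,0,0,0,0,0, 0,0,0,0,0,0, 0,0,0,0,0,0, 0,0,0,0,0,0, 0,0,0,0,0,0]' 0.1 60;  python3 -c "
from h import *
st([-.043,-.0614,.19]);rot()"; python3 -m jog '[0,0,0,0,0,0]'
```

```text
t: 7.0
ee_pos: [0.5206, 0.0268, 0.1892]
tcp_rot: [0.995, 0.099, -0.002, 0.001]
contact_force: [-0.4, 0.6, 0.5]
width: 0.0857
t: 7.5
ee_pos: [0.5227, 0.0269, 0.1926]
tcp_rot: [0.995, 0.099, 0.001, 0.0]
contact_force: [-1.1, 3.2, -2.0]
width: 0.0247
t 7.50 seamer xyz mm [-42.  -62.8 192.6] yaw off deg -0.0 tilt [ 0.11 -0.03] F [-1.1  3.2 -2. ] w 0.0247 q [-0.05 -0.06  1.75 -0.    1.45  1.33]
need tool units [-0.042 -0.055  0.102]
rot units [ 0.0005 -0.0012 -0.    ]
t: 7.6
ee_pos: [0.5225, 0.0271, 0.1926]
tcp_rot: [0.995, 0.099, 0.001, 0.0]
contact_force: [-1.3, 0.7, -2.3]
width: 0.0247
```

```bash
cat >> h.py <<'E'
def crank(step=.3,n=5,off=(0,0)):
    o=arm.get_obs(); R=Ro.from_quat(o['tcp_rot']).as_matrix(); c,s=np.cos(YAW),np.sin(YAW)
    d=o['ee_pos'][:2]-A; p=np.array([c*d[0]+s*d[1],s*d[0]-c*d[1]])*1e3  # tool-like axes x,y(flipped)
    p=p-np.array(off); a=np.arctan2(p[1],p[0]); r=np.hypot(*p)
    f=o['contact_force'][:2]; ft=np.array([c*f[0]+s*f[1],s*f[0]-c*f[1]])
    t=np.array([-np.sin(a),np.cos(a)]); e=p/r
    print("t %.2f alpha %.1f r %.1f z %.1f  Ftan %.1f Frad %.1f Fz %.1f w %.4f q6 %.2f"%(o['t'],np.degrees(a)%360,r,o['ee_pos'][2]*1e3,ft@t,ft@e,o['contact_force'][2],o['width'],o['joints'][5]))
    dl=step*25/75; rows=[]
    q=p
    for i in range(n):
        an=a+dl*(i+1); w=min(1,(i+1)/2); tgt=(75*w+r*(1-w))*np.array([np.cos(an),np.sin(an)])
        rows.append(np.round((tgt-q)/25,2)); q=tgt
    print(", ".join("%g,%g,0,0,0,0"%tuple(x) for x in rows), "dz",np.round((.192-o['ee_pos'][2])/-.025,2)); rot()
E
python3 -c "
from h import *
crank()"
```

```text
t 7.60 alpha 124.0 r 75.4 z 192.6  Ftan 1.5 Frad -0.2 Fz -2.3 w 0.0247 q6 1.33
-0.24,-0.19,0,0,0,0, -0.22,-0.21,0,0,0,0, -0.2,-0.22,0,0,0,0, -0.18,-0.24,0,0,0,0, -0.15,-0.26,0,0,0,0 dz 0.02
rot units [ 0.0005 -0.001   0.0002]
```

```bash
python3 -m jog '[-0.24,-0.19,0,0,0,0, -0.22,-0.21,0,0,0,0, -0.2,-0.22,0,0,0,0, -0.18,-0.24,0,0,0,0, -0.15,-0.26,0,0,0,0]'; python3 -c "
from h import *
crank()"
```

```text
t: 8.1
ee_pos: [0.4929, 0.0483, 0.1926]
tcp_rot: [0.995, 0.098, 0.003, 0.003]
contact_force: [5.4, -2.8, -4.3]
width: 0.0246
t 8.10 alpha 151.8 r 76.0 z 192.6  Ftan -5.6 Frad -2.4 Fz -4.3 w 0.0246 q6 1.37
-0.11,-0.28,0,0,0,0, -0.08,-0.29,0,0,0,0, -0.07,-0.29,0,0,0,0, -0.04,-0.3,0,0,0,0, -0.01,-0.3,0,0,0,0 dz 0.02
rot units [ 0.004  -0.004  -0.0012]
```

```bash
python3 -m jog '[-0.11,-0.28,0,0.004,-0.004,-0.001, -0.08,-0.29,0,0,0,0, -0.07,-0.29,0,0,0,0, -0.04,-0.3,0,0,0,0, -0.01,-0.3,0,0,0,0]'; python3 -c "
from h import *
crank()"
```

```text
t: 8.6
ee_pos: [0.4771, 0.0792, 0.1926]
tcp_rot: [0.995, 0.097, 0.002, 0.005]
contact_force: [6.2, -9.0, -2.6]
width: 0.0244
t 8.60 alpha 178.1 r 76.4 z 192.6  Ftan -10.2 Frad -4.0 Fz -2.6 w 0.0244 q6 1.44
0.03,-0.3,0,0,0,0, 0.06,-0.3,0,0,0,0, 0.06,-0.29,0,0,0,0, 0.09,-0.28,0,0,0,0, 0.12,-0.27,0,0,0,0 dz 0.02
rot units [ 0.0071 -0.0019 -0.0019]
```

```bash
python3 -m jog '[0.03,-0.3,0,0.007,-0.002,-0.002, 0.06,-0.3,0,0,0,0, 0.06,-0.29,0,0,0,0, 0.09,-0.28,0,0,0,0, 0.12,-0.27,0,0,0,0]'; python3 -c "
from h import *
crank()"
```

```text
t: 9.1
ee_pos: [0.4759, 0.1084, 0.1925]
tcp_rot: [0.995, 0.097, -0.002, 0.009]
contact_force: [-2.8, -12.2, 2.5]
width: 0.0244
t 9.10 alpha 200.2 r 76.5 z 192.5  Ftan -12.5 Frad 0.9 Fz 2.5 w 0.0244 q6 1.51
0.15,-0.27,0,0,0,0, 0.17,-0.25,0,0,0,0, 0.17,-0.25,0,0,0,0, 0.19,-0.23,0,0,0,0, 0.22,-0.21,0,0,0,0 dz 0.02
rot units [ 0.0115  0.0035 -0.0029]
```

```bash
python3 -m jog '[0.15,-0.27,0,0.011,0.003,-0.003, 0.17,-0.25,0,0,0,0, 0.17,-0.25,0,0,0,0, 0.19,-0.23,0,0,0,0]'; python3 -c "
from h import *
crank()"
```

```text
t: 9.5
ee_pos: [0.4821, 0.1289, 0.1924]
tcp_rot: [0.995, 0.097, -0.006, 0.008]
contact_force: [-7.5, -12.1, 4.9]
width: 0.0246
t 9.50 alpha 216.3 r 76.5 z 192.4  Ftan -14.1 Frad 1.7 Fz 4.9 w 0.0246 q6 1.55
0.21,-0.22,0,0,0,0, 0.23,-0.19,0,0,0,0, 0.23,-0.19,0,0,0,0, 0.25,-0.17,0,0,0,0, 0.26,-0.14,0,0,0,0 dz 0.02
rot units [ 0.0097  0.0087 -0.0022]
```

```bash
python3 -m jog '[0.21,-0.22,0,0.01,0.008,-0.002, 0.23,-0.19,0,0,0,0, 0.23,-0.19,0,0,0,0]'; python3 -c "
from h import *
crank()"
```

```text
t: 9.8
ee_pos: [0.49, 0.142, 0.1924]
tcp_rot: [0.995, 0.098, -0.007, 0.005]
contact_force: [-8.4, -11.5, 5.8]
width: 0.0248
t 9.80 alpha 227.7 r 76.4 z 192.4  Ftan -14.2 Frad -0.0 Fz 5.8 w 0.0248 q6 1.56
0.25,-0.17,0,0,0,0, 0.27,-0.14,0,0,0,0, 0.26,-0.14,0,0,0,0, 0.28,-0.11,0,0,0,0, 0.29,-0.09,0,0,0,0 dz 0.02
rot units [ 0.0055  0.0089 -0.0015]
```

```bash
python3 -m jog '[0.22,-0.15,0,0.005,0.008,-0.001, 0.23,-0.12,0,0,0,0, 0.23,-0.12,0,0,0,0]'; python3 -c "
from h import *
crank(.22,3)"
```

```text
t: 10.1
ee_pos: [0.4982, 0.1511, 0.1924]
tcp_rot: [0.995, 0.098, -0.008, 0.004]
contact_force: [-9.7, -9.3, 5.8]
width: 0.0247
t 10.10 alpha 236.9 r 76.2 z 192.4  Ftan -13.4 Frad 0.1 Fz 5.8 w 0.0247 q6 1.58
0.2,-0.09,0,0,0,0, 0.21,-0.08,0,0,0,0, 0.2,-0.08,0,0,0,0 dz 0.02
rot units [ 0.0047  0.0101 -0.0012]
```

```bash
python3 -m jog '[0.2,-0.1,0,0.005,0.009,-0.001, 0.21,-0.08,0,0,0,0, 0.2,-0.08,0,0,0,0]'; python3 -c "
from h import *
crank(.22,3)"
```

```text
t: 10.4
ee_pos: [0.5054, 0.1572, 0.1925]
tcp_rot: [0.995, 0.098, -0.008, 0.003]
contact_force: [-8.8, -8.2, 6.0]
width: 0.0248
t 10.40 alpha 244.0 r 76.1 z 192.5  Ftan -11.9 Frad -1.2 Fz 6.0 w 0.0248 q6 1.58
0.21,-0.07,0,0,0,0, 0.22,-0.05,0,0,0,0, 0.21,-0.06,0,0,0,0 dz 0.02
rot units [ 0.0035  0.0099 -0.0006]
```

```bash
python3 -m jog '[0.22,-0.07,0,0.003,0.009,0, 0.22,-0.05,0,0,0,0, 0.22,-0.06,0,0,0,0]'; python3 -c "
from h import *
crank(.22,3)"
```

```text
t: 10.7
ee_pos: [0.5139, 0.1626, 0.1924]
tcp_rot: [0.995, 0.098, -0.007, 0.003]
contact_force: [-8.3, -7.7, 5.0]
width: 0.0247
t 10.70 alpha 251.6 r 75.9 z 192.4  Ftan -11.0 Frad -2.6 Fz 5.0 w 0.0247 q6 1.59
0.22,-0.04,0,0,0,0, 0.22,-0.03,0,0,0,0, 0.22,-0.03,0,0,0,0 dz 0.02
rot units [ 0.0028  0.0097 -0.0007]
```

```bash
python3 -m jog '[0.23,-0.04,0,0.003,0.009,0, 0.23,-0.02,0,0,0,0, 0.23,-0.01,0,0,0,0, 0.23,0.01,0,0,0,0]'; python3 -c "
from h import *
crank(.22,5)"
```

```text
t: 11.1
ee_pos: [0.5276, 0.1683, 0.1925]
tcp_rot: [0.995, 0.099, -0.009, 0.001]
contact_force: [-8.5, -0.8, 3.9]
width: 0.0245
t 11.10 alpha 262.9 r 75.5 z 192.5  Ftan -8.4 Frad 1.9 Fz 3.9 w 0.0245 q6 1.59
0.22,-0.01,0,0,0,0, 0.22,0.01,0,0,0,0, 0.22,0.01,0,0,0,0, 0.22,0.03,0,0,0,0, 0.22,0.04,0,0,0,0 dz 0.02
rot units [0.0003 0.0109 0.0001]
```

```bash
python3 -m jog '[0.22,-0.01,0,0,0.01,0, 0.22,0.01,0,0,0,0, 0.22,0.01,0,0,0,0, 0.22,0.03,0,0,0,0]'; python3 -c "
from h import *
crank(.22,5)"
```

```text
t: 11.5
ee_pos: [0.5428, 0.1715, 0.1925]
tcp_rot: [0.995, 0.1, -0.006, 0.002]
contact_force: [-5.2, -1.8, 1.3]
width: 0.0246
t 11.50 alpha 274.7 r 75.3 z 192.5  Ftan -5.4 Frad -1.2 Fz 1.3 w 0.0246 q6 1.59
0.22,0.03,0,0,0,0, 0.21,0.05,0,0,0,0, 0.21,0.06,0,0,0,0, 0.21,0.07,0,0,0,0, 0.2,0.09,0,0,0,0 dz 0.02
rot units [0.0012 0.0083 0.001 ]
```

```bash
python3 -m jog '[0.22,0.03,0,0.001,0.008,0.001, 0.21,0.05,0,0,0,0, 0.21,0.06,0,0,0,0, 0.21,0.07,0,0,0,0, 0.2,0.09,0,0,0,0]'; python3 -c "
from h import *
crank(.25,5)"
```

```text
t: 12.0
ee_pos: [0.5703, 0.1691, 0.1926]
tcp_rot: [0.995, 0.099, -0.0, 0.001]
contact_force: [1.0, -2.6, -0.8]
width: 0.0244
t 12.00 alpha 295.9 r 74.8 z 192.6  Ftan 1.7 Frad -2.2 Fz -0.8 w 0.0244 q6 1.58
0.22,0.11,0,0,0,0, 0.21,0.13,0,0,0,0, 0.2,0.15,0,0,0,0, 0.18,0.17,0,0,0,0, 0.17,0.18,0,0,0,0 dz 0.02
rot units [0.0009 0.0003 0.0002]
```

```bash
python3 -m jog '[0.2,0.1,0,0.001,0,0, 0.19,0.11,0,0,0,0, 0.18,0.13,0,0,0,0, 0.17,0.14,0,0,0,0, 0.16,0.15,0,0,0,0]'; python3 -c "
from h import *
crank(.25,5)"
```

```text
t: 12.5
ee_pos: [0.6007, 0.1524, 0.1925]
tcp_rot: [0.995, 0.097, 0.001, 0.003]
contact_force: [1.1, -8.9, -0.0]
width: 0.0247
t 12.50 alpha 322.8 r 74.3 z 192.5  Ftan 6.7 Frad -6.0 Fz -0.0 w 0.0247 q6 1.55
0.15,0.2,0,0,0,0, 0.14,0.21,0,0,0,0, 0.11,0.23,0,0,0,0, 0.09,0.23,0,0,0,0, 0.07,0.24,0,0,0,0 dz 0.02
rot units [ 0.0043 -0.0014 -0.002 ]
```

```bash
python3 -c "
from h import *
crank(.22,5,(-1.3,-.4))"; python3 -m jog '[0.13,0.18,0,0.004,-0.001,-0.002, 0.11,0.19,0,0,0,0, 0.09,0.2,0,0,0,0, 0.07,0.21,0,0,0,0, 0.05,0.21,0,0,0,0]'; python3 -c "
from h import *
crank(.22,5,(-1.3,-.4))"
```

```text
t 12.50 alpha 323.6 r 75.1 z 192.5  Ftan 6.8 Frad -5.9 Fz -0.0 w 0.0247 q6 1.55
0.12,0.18,0,0,0,0, 0.11,0.19,0,0,0,0, 0.1,0.2,0,0,0,0, 0.08,0.2,0,0,0,0, 0.07,0.21,0,0,0,0 dz 0.02
rot units [ 0.0043 -0.0014 -0.002 ]
t: 13.0
ee_pos: [0.621, 0.1217, 0.1925]
tcp_rot: [0.995, 0.096, 0.001, 0.005]
contact_force: [-2.5, -7.5, 1.2]
width: 0.0247
t 13.00 alpha 352.0 r 75.1 z 192.5  Ftan 6.2 Frad -4.8 Fz 1.2 w 0.0247 q6 1.50
0.02,0.22,0,0,0,0, 0,0.22,0,0,0,0, -0.01,0.22,0,0,0,0, -0.03,0.22,0,0,0,0, -0.04,0.22,0,0,0,0 dz 0.02
rot units [ 0.0058 -0.0004 -0.0035]
```

```bash
python3 -m jog '[0.01,0.22,0,0.006,0,-0.003, -0.01,0.22,0,0,0,0, -0.03,0.22,0,0,0,0, -0.04,0.22,0,0,0,0, -0.06,0.22,0,0,0,0]'; python3 -c "
from h import *
crank(.25,5,(-1.3,-.4))"
```

```text
t: 13.5
ee_pos: [0.6247, 0.0887, 0.1925]
tcp_rot: [0.995, 0.097, -0.001, 0.001]
contact_force: [-3.5, -2.1, 1.6]
width: 0.0248
t 13.50 alpha 17.6 r 75.0 z 192.5  Ftan 2.4 Frad -3.2 Fz 1.6 w 0.0248 q6 1.44
-0.09,0.23,0,0,0,0, -0.11,0.23,0,0,0,0, -0.12,0.22,0,0,0,0, -0.14,0.21,0,0,0,0, -0.16,0.19,0,0,0,0 dz 0.02
rot units [ 0.0014  0.0009 -0.0025]
```

```bash
python3 -m jog '[-0.09,0.23,0,0.001,0.001,-0.002, -0.11,0.23,0,0,0,0, -0.13,0.22,0,0,0,0, -0.15,0.2,0,0,0,0, -0.17,0.19,0,0,0,0]'; python3 -c "
from h import *
crank(.25,5,(-1.3,-.4))"
```

```text
t: 14.0
ee_pos: [0.6144, 0.0583, 0.1926]
tcp_rot: [0.995, 0.099, 0.002, -0.001]
contact_force: [1.7, -0.7, -0.8]
width: 0.0247
t 14.00 alpha 42.3 r 74.9 z 192.6  Ftan -0.2 Frad 1.8 Fz -0.8 w 0.0247 q6 1.38
-0.17,0.18,0,0,0,0, -0.19,0.16,0,0,0,0, -0.2,0.15,0,0,0,0, -0.21,0.13,0,0,0,0, -0.22,0.11,0,0,0,0 dz 0.03
rot units [-0.0007 -0.0023  0.0005]
```

```bash
python3 -m jog '[-0.2,0.21,0,0,-0.002,0, -0.22,0.18,0,0,0,0, -0.24,0.16,0,0,0,0, -0.25,0.14,0,0,0,0, -0.27,0.11,0,0,0,0]'; python3 -c "
from h import *
crank(.28,5,(-1.3,-.4))"
```

```text
t: 14.5
ee_pos: [0.588, 0.032, 0.1926]
tcp_rot: [0.995, 0.1, 0.001, -0.002]
contact_force: [2.7, 2.7, -1.3]
width: 0.0247
t 14.50 alpha 71.1 r 75.0 z 192.6  Ftan -3.6 Frad -0.9 Fz -1.3 w 0.0247 q6 1.34
-0.27,0.08,0,0,0,0, -0.28,0.05,0,0,0,0, -0.28,0.03,0,0,0,0, -0.28,0,0,0,0,0, -0.28,-0.03,0,0,0,0 dz 0.02
rot units [-0.0018 -0.0014  0.001 ]
```

```bash
python3 -m jog '[-0.27,0.08,0,-0.002,-0.001,0.001, -0.28,0.05,0,0,0,0, -0.28,0.03,0,0,0,0, -0.28,0,0,0,0,0, -0.28,-0.03,0,0,0,0]'; python3 -c "
from h import *
crank(.28,5,(-1.3,-.4))"
```

```text
t: 15.0
ee_pos: [0.5517, 0.0217, 0.1926]
tcp_rot: [0.995, 0.099, 0.001, -0.0]
contact_force: [3.7, 4.1, -1.7]
width: 0.0244
t 15.00 alpha 100.1 r 75.1 z 192.6  Ftan -3.8 Frad -4.1 Fz -1.7 w 0.0244 q6 1.32
-0.27,-0.06,0,0,0,0, -0.27,-0.09,0,0,0,0, -0.26,-0.11,0,0,0,0, -0.25,-0.14,0,0,0,0, -0.23,-0.16,0,0,0,0 dz 0.02
rot units [-0.0004 -0.0012  0.    ]
```

```bash
python3 -m jog '[-0.27,-0.07,0,0,-0.001,0, -0.27,-0.1,0,0,0,0, -0.26,-0.12,0,0,0,0, -0.25,-0.14,0,0,0,0, -0.23,-0.16,0,0,0,0]'; python3 -c "
from h import *
crank(.28,5,(-1.3,-.4))"
```

```text
t: 15.5
ee_pos: [0.5149, 0.0304, 0.1926]
tcp_rot: [0.995, 0.099, 0.001, -0.0]
contact_force: [6.2, 3.1, -3.9]
width: 0.0246
t 15.50 alpha 129.3 r 75.2 z 192.6  Ftan -4.0 Frad -5.6 Fz -3.9 w 0.0246 q6 1.33
-0.21,-0.19,0,0,0,0, -0.19,-0.21,0,0,0,0, -0.17,-0.22,0,0,0,0, -0.15,-0.24,0,0,0,0, -0.13,-0.25,0,0,0,0 dz 0.02
rot units [-0.0002 -0.0013 -0.0001]
```

```bash
python3 -m jog '[-0.19,-0.21,0,0,-0.001,0, -0.17,-0.22,0,0,0,0, -0.15,-0.23,0,0,0,0, -0.13,-0.25,0,0,0,0, -0.11,-0.26,0,0,0,0]'; python3 -c "
from h import *
crank(.28,5,(-1.3,-.4))"
```

```text
t: 16.0
ee_pos: [0.4886, 0.0537, 0.1927]
tcp_rot: [0.995, 0.098, 0.0, 0.003]
contact_force: [6.3, -4.2, -4.4]
width: 0.0247
t 16.00 alpha 156.3 r 75.1 z 192.7  Ftan -7.0 Frad -2.7 Fz -4.4 w 0.0247 q6 1.38
-0.1,-0.26,0,0,0,0, -0.07,-0.27,0,0,0,0, -0.05,-0.28,0,0,0,0, -0.02,-0.28,0,0,0,0, 0,-0.28,0,0,0,0 dz 0.03
rot units [ 0.0037 -0.0002 -0.0014]
```

```bash
python3 -m jog '[-0.09,-0.26,0,0.004,0,-0.001, -0.07,-0.27,0,0,0,0, -0.04,-0.28,0,0,0,0, -0.01,-0.28,0,0,0,0, 0.01,-0.28,0,0,0,0]'; python3 -c "
from h import *
crank(.28,5,(-1.3,-.4))"
```

```text
t: 16.5
ee_pos: [0.4765, 0.0821, 0.1926]
tcp_rot: [0.995, 0.097, 0.001, 0.006]
contact_force: [3.5, -8.8, -2.1]
width: 0.025
t 16.50 alpha 180.0 r 75.2 z 192.6  Ftan -9.3 Frad -1.7 Fz -2.1 w 0.0250 q6 1.45
0.02,-0.28,0,0,0,0, 0.04,-0.28,0,0,0,0, 0.06,-0.27,0,0,0,0, 0.09,-0.27,0,0,0,0, 0.11,-0.26,0,0,0,0 dz 0.02
rot units [ 0.0072 -0.0006 -0.0025]
```

```bash
python3 -m jog '[0.02,-0.29,0,0.007,0,-0.002, 0.04,-0.29,0,0,0,0, 0.07,-0.28,0,0,0,0, 0.1,-0.28,0,0,0,0, 0.13,-0.27,0,0,0,0]'; python3 -c "
from h import *
crank(.28,5,(-1.3,-.4))"
```

```text
t: 17.0
ee_pos: [0.4761, 0.1096, 0.1924]
tcp_rot: [0.995, 0.096, -0.002, 0.01]
contact_force: [-4.0, -12.8, 3.8]
width: 0.0244
t 17.00 alpha 201.1 r 75.1 z 192.4  Ftan -13.3 Frad 1.7 Fz 3.8 w 0.0244 q6 1.52
0.12,-0.26,0,0,0,0, 0.14,-0.24,0,0,0,0, 0.16,-0.23,0,0,0,0, 0.18,-0.21,0,0,0,0, 0.2,-0.2,0,0,0,0 dz 0.02
rot units [ 0.0122  0.0039 -0.0042]
```

```bash
python3 -m jog '[0.12,-0.27,0,0.011,0.003,-0.003, 0.15,-0.25,0,0,0,0, 0.17,-0.25,0,0,0,0, 0.19,-0.23,0,0,0,0]'; python3 -c "
from h import *
crank(.28,5,(-1.3,-.4))"
```

```text
t: 17.4
ee_pos: [0.4821, 0.1288, 0.1924]
tcp_rot: [0.995, 0.096, -0.007, 0.01]
contact_force: [-7.3, -12.1, 6.5]
width: 0.025
t 17.40 alpha 216.5 r 75.2 z 192.4  Ftan -14.0 Frad 1.5 Fz 6.5 w 0.0250 q6 1.55
0.18,-0.22,0,0,0,0, 0.2,-0.2,0,0,0,0, 0.21,-0.18,0,0,0,0, 0.23,-0.16,0,0,0,0, 0.24,-0.14,0,0,0,0 dz 0.02
rot units [ 0.0113  0.0096 -0.0042]
```

```bash
python3 -m jog '[0.2,-0.22,0,0.01,0.008,-0.003, 0.22,-0.2,0,0,0,0, 0.23,-0.18,0,0,0,0, 0.25,-0.16,0,0,0,0]'; python3 -c "
from h import *
crank(.25,5,(-1.3,-.4))"
```

```text
t: 17.8
ee_pos: [0.4925, 0.145, 0.1924]
tcp_rot: [0.995, 0.096, -0.011, 0.008]
contact_force: [-11.9, -8.2, 8.7]
width: 0.0245
t 17.80 alpha 231.3 r 75.1 z 192.4  Ftan -13.9 Frad 3.9 Fz 8.7 w 0.0245 q6 1.58
0.2,-0.15,0,0,0,0, 0.21,-0.13,0,0,0,0, 0.22,-0.11,0,0,0,0, 0.23,-0.09,0,0,0,0, 0.24,-0.07,0,0,0,0 dz 0.02
rot units [ 0.0086  0.0147 -0.0032]
```

```bash
python3 -m jog '[0.21,-0.16,0,0.008,0.012,-0.002, 0.22,-0.14,0,0,0,0, 0.22,-0.12,0,0,0,0, 0.23,-0.1,0,0,0,0]'; python3 -c "
from h import *
crank(.22,5,(-1.3,-.4))"
```

```text
t: 18.2
ee_pos: [0.5038, 0.156, 0.1924]
tcp_rot: [0.995, 0.097, -0.011, 0.007]
contact_force: [-10.6, -7.0, 7.2]
width: 0.0247
t 18.20 alpha 243.2 r 75.2 z 192.4  Ftan -12.6 Frad 1.1 Fz 7.2 w 0.0247 q6 1.59
0.2,-0.09,0,0,0,0, 0.21,-0.07,0,0,0,0, 0.21,-0.06,0,0,0,0, 0.22,-0.05,0,0,0,0, 0.22,-0.03,0,0,0,0 dz 0.01
rot units [ 0.0073  0.0153 -0.0027]
```

```bash
python3 -m jog '[0.21,-0.09,0,0.006,0.012,-0.002, 0.22,-0.07,0,0,0,0, 0.22,-0.06,0,0,0,0, 0.22,-0.04,0,0,0,0]'; python3 -c "
from h import *
crank(.22,5,(-1.3,-.4))"
```

```text
t: 18.6
ee_pos: [0.5151, 0.1633, 0.1924]
tcp_rot: [0.995, 0.098, -0.012, 0.005]
contact_force: [-10.9, -3.3, 6.5]
width: 0.0246
t 18.60 alpha 253.6 r 75.1 z 192.4  Ftan -11.2 Frad 2.1 Fz 6.5 w 0.0246 q6 1.59
0.21,-0.05,0,0,0,0, 0.22,-0.04,0,0,0,0, 0.22,-0.02,0,0,0,0, 0.22,-0.01,0,0,0,0, 0.22,0.01,0,0,0,0 dz 0.02
rot units [ 0.0046  0.0162 -0.0012]
```

```bash
python3 -m jog '[0.22,-0.05,0,0.004,0.012,-0.001, 0.22,-0.03,0,0,0,0, 0.22,-0.02,0,0,0,0, 0.22,0,0,0,0,0]'; python3 -c "
from h import *
crank(.22,5,(-1.3,-.4))"
```

```text
t: 19.0
ee_pos: [0.5282, 0.1686, 0.1925]
tcp_rot: [0.995, 0.099, -0.012, 0.003]
contact_force: [-8.5, -0.7, 4.1]
width: 0.0247
t 19.00 alpha 264.4 r 75.0 z 192.5  Ftan -8.4 Frad 1.8 Fz 4.1 w 0.0247 q6 1.59
0.22,-0.01,0,0,0,0, 0.22,0,0,0,0,0, 0.22,0.02,0,0,0,0, 0.22,0.03,0,0,0,0, 0.21,0.05,0,0,0,0 dz 0.02
rot units [0.0021 0.0153 0.0001]
```

```bash
python3 -m jog '[0.22,-0.01,0,0.002,0.012,0, 0.22,0.01,0,0,0,0, 0.22,0.02,0,0,0,0, 0.22,0.03,0,0,0,0]'; python3 -c "
from h import *
crank(.2,5,(-1.3,-.4))"
```

```text
t: 19.4
ee_pos: [0.5437, 0.1716, 0.1925]
tcp_rot: [0.995, 0.099, -0.009, 0.001]
contact_force: [-4.1, -0.6, 1.9]
width: 0.0246
t 19.40 alpha 276.4 r 75.0 z 192.5  Ftan -4.1 Frad -0.2 Fz 1.9 w 0.0246 q6 1.59
0.2,0.03,0,0,0,0, 0.2,0.04,0,0,0,0, 0.19,0.06,0,0,0,0, 0.19,0.07,0,0,0,0, 0.18,0.08,0,0,0,0 dz 0.02
rot units [0.0006 0.0116 0.0007]
```

```bash
python3 -m jog '[0.2,0.03,0,0.001,0.01,0.001, 0.2,0.04,0,0,0,0, 0.19,0.06,0,0,0,0, 0.19,0.07,0,0,0,0]'; python3 -c "
from h import *
crank(.2,5,(-1.3,-.4))"
```

```text
t: 19.8
ee_pos: [0.5639, 0.1705, 0.1926]
tcp_rot: [0.995, 0.099, -0.001, 0.0]
contact_force: [0.4, -0.8, 0.1]
width: 0.0245
t 19.80 alpha 291.9 r 75.0 z 192.6  Ftan 0.5 Frad -0.7 Fz 0.1 w 0.0245 q6 1.58
0.18,0.08,0,0,0,0, 0.18,0.09,0,0,0,0, 0.17,0.1,0,0,0,0, 0.16,0.12,0,0,0,0, 0.16,0.13,0,0,0,0 dz 0.03
rot units [-0.0001  0.0018 -0.0001]
```

```bash
python3 -m jog '[0.18,0.08,0,0,0.002,0, 0.18,0.09,0,0,0,0, 0.17,0.1,0,0,0,0, 0.16,0.12,0,0,0,0, 0.16,0.13,0,0,0,0]'; python3 -c "
from h import *
crank(.2,5,(-1.3,-.4))"
```

```text
t: 20.3
ee_pos: [0.5918, 0.1593, 0.1926]
tcp_rot: [0.995, 0.098, 0.002, 0.001]
contact_force: [3.5, -5.5, -0.5]
width: 0.025
t 20.30 alpha 315.0 r 75.0 z 192.6  Ftan 5.9 Frad -2.6 Fz -0.5 w 0.0250 q6 1.56
0.14,0.15,0,0,0,0, 0.13,0.16,0,0,0,0, 0.12,0.16,0,0,0,0, 0.1,0.17,0,0,0,0, 0.09,0.18,0,0,0,0 dz 0.03
rot units [ 0.0019 -0.0025 -0.0011]
```

```bash
python3 -m jog '[0.14,0.15,0,0.002,-0.002,-0.001, 0.12,0.16,0,0,0,0, 0.11,0.16,0,0,0,0, 0.09,0.17,0,0,0,0, 0.08,0.18,0,0,0,0]'; python3 -c "
from h import *
crank(.22,5,(-1.3,-.4))"
```

```text
t: 20.8
ee_pos: [0.6139, 0.1363, 0.1926]
tcp_rot: [0.995, 0.097, 0.002, 0.003]
contact_force: [2.2, -6.7, -0.3]
width: 0.0246
t 20.80 alpha 339.6 r 75.0 z 192.6  Ftan 6.8 Frad -1.6 Fz -0.3 w 0.0246 q6 1.52
0.07,0.21,0,0,0,0, 0.05,0.21,0,0,0,0, 0.04,0.22,0,0,0,0, 0.02,0.22,0,0,0,0, 0.01,0.22,0,0,0,0 dz 0.02
rot units [ 0.0037 -0.0028 -0.0023]
```

```bash
python3 -m jog '[0.06,0.19,0,0.004,-0.002,-0.002, 0.05,0.19,0,0,0,0, 0.03,0.2,0,0,0,0, 0.01,0.2,0,0,0,0, 0,0.2,0,0,0,0]'; python3 -c "
from h import *
crank(.22,5,(-1.3,-.4))"
```

```text
t: 21.3
ee_pos: [0.6246, 0.1061, 0.1925]
tcp_rot: [0.995, 0.097, -0.0, 0.003]
contact_force: [-1.5, -5.0, 1.0]
width: 0.0246
t 21.30 alpha 4.2 r 75.0 z 192.5  Ftan 4.8 Frad -2.1 Fz 1.0 w 0.0246 q6 1.47
-0.02,0.22,0,0,0,0, -0.04,0.22,0,0,0,0, -0.06,0.21,0,0,0,0, -0.07,0.21,0,0,0,0, -0.09,0.2,0,0,0,0 dz 0.02
rot units [ 0.0033  0.0004 -0.0028]
```

```bash
python3 -m jog '[-0.02,0.22,0,0.003,0,-0.002, -0.04,0.22,0,0,0,0, -0.06,0.21,0,0,0,0, -0.08,0.21,0,0,0,0, -0.1,0.2,0,0,0,0]'; python3 -c "
from h import *
crank(.25,5,(-1.3,-.4))"
```

```text
t: 21.8
ee_pos: [0.6222, 0.0762, 0.1925]
tcp_rot: [0.995, 0.098, -0.001, -0.0]
contact_force: [1.0, -1.4, -0.3]
width: 0.0246
t 21.80 alpha 27.3 r 74.9 z 192.5  Ftan 1.1 Frad 1.4 Fz -0.3 w 0.0246 q6 1.41
-0.12,0.22,0,0,0,0, -0.14,0.21,0,0,0,0, -0.16,0.19,0,0,0,0, -0.17,0.18,0,0,0,0, -0.19,0.16,0,0,0,0 dz 0.02
rot units [-0.0003  0.0015 -0.001 ]
```

```bash
python3 -m jog '[-0.12,0.22,0,0,0.001,-0.001, -0.14,0.21,0,0,0,0, -0.16,0.19,0,0,0,0, -0.17,0.18,0,0,0,0, -0.19,0.16,0,0,0,0]'; python3 -c "
from h import *
crank(.25,5,(-1.3,-.4))"
```

```text
t: 22.3
ee_pos: [0.6072, 0.0482, 0.1926]
tcp_rot: [0.995, 0.1, 0.001, -0.001]
contact_force: [1.8, 0.9, 0.4]
width: 0.025
t 22.30 alpha 51.8 r 75.0 z 192.6  Ftan -1.8 Frad 0.8 Fz 0.4 w 0.0250 q6 1.36
-0.2,0.15,0,0,0,0, -0.21,0.13,0,0,0,0, -0.22,0.11,0,0,0,0, -0.23,0.09,0,0,0,0, -0.24,0.07,0,0,0,0 dz 0.02
rot units [-0.0015 -0.0011  0.0009]
```

```bash
python3 -m jog '[-0.2,0.15,0,-0.001,-0.001,0.001, -0.21,0.13,0,0,0,0, -0.22,0.11,0,0,0,0, -0.2,0.08,0,0,0,0]'; python3 -c "
from h import *
crank(.12,3,(-1.3,-.4))"
```

```text
t: 22.7
ee_pos: [0.5879, 0.032, 0.1925]
tcp_rot: [0.995, 0.099, 0.001, -0.001]
contact_force: [2.5, 1.4, -1.7]
width: 0.0251
t 22.70 alpha 71.1 r 75.0 z 192.5  Ftan -2.9 Frad 0.1 Fz -1.7 w 0.0251 q6 1.34
-0.11,0.04,0,0,0,0, -0.12,0.03,0,0,0,0, -0.12,0.03,0,0,0,0 dz 0.02
rot units [-0.0012 -0.0008  0.0001]
```

```bash
python3 -m jog '[-0.17,0.05,0,-0.001,0,0, -0.17,0.04,0,0,0,0, -0.17,0.03,0,0,0,0, -0.12,0.02,0,0,0,0]'; python3 -c "
from h import *
crank(.12,3,(-1.3,-.4))"
```

```text
t: 23.1
ee_pos: [0.5718, 0.025, 0.1925]
tcp_rot: [0.995, 0.099, 0.001, -0.0]
contact_force: [2.2, 2.5, -0.9]
width: 0.0246
t 23.10 alpha 84.6 r 75.1 z 192.5  Ftan -2.8 Frad -1.8 Fz -0.9 w 0.0246 q6 1.33
-0.12,0.01,0,0,0,0, -0.12,0,0,0,0,0, -0.12,-0,0,0,0,0 dz 0.02
rot units [-0.0003 -0.0013  0.0001]
```

```bash
python3 -m jog '[-0.12,0.01,0,0,-0.001,0, -0.12,0,0,0,0,0]'; python3 -c "
from h import *
crank(.12,3,(-1.3,-.4))"; python3 -m jog '[-0.12,0,0,0,0,0, -0.12,-0.01,0,0,0,0]'; python3 -c "
from h import *
crank(.12,3,(-1.3,-.4))"
```

```text
t: 23.3
ee_pos: [0.5656, 0.0234, 0.1926]
tcp_rot: [0.995, 0.099, 0.0, -0.0]
contact_force: [3.1, 0.6, -0.5]
width: 0.0247
t 23.30 alpha 89.5 r 75.0 z 192.6  Ftan -3.2 Frad 0.0 Fz -0.5 w 0.0247 q6 1.32
-0.12,-0,0,0,0,0, -0.12,-0.01,0,0,0,0, -0.12,-0.01,0,0,0,0 dz 0.02
rot units [-0.0002 -0.0005  0.0001]
t: 23.5
ee_pos: [0.5593, 0.0223, 0.1926]
tcp_rot: [0.995, 0.099, 0.0, -0.0]
contact_force: [3.4, 0.2, -1.6]
width: 0.0248
t 23.50 alpha 94.3 r 75.1 z 192.6  Ftan -3.4 Frad 0.2 Fz -1.6 w 0.0248 q6 1.32
-0.12,-0.01,0,0,0,0, -0.12,-0.02,0,0,0,0, -0.12,-0.02,0,0,0,0 dz 0.02
rot units [-0.     -0.0006  0.0001]
```

```bash
python3 -m jog '[-0.12,-0.01,0,0,0,0, -0.12,-0.02,0,0,0,0]'; python3 -c "
from h import *
crank(.12,3,(-1.3,-.4))"; python3 -m jog '[-0.12,-0.02,0,0,0,0, -0.12,-0.03,0,0,0,0]'; python3 -c "
from h import *
crank(.12,3,(-1.3,-.4))"
```

```text
t: 23.7
ee_pos: [0.5531, 0.0218, 0.1926]
tcp_rot: [0.995, 0.099, 0.001, -0.0]
contact_force: [7.6, 1.5, -3.1]
width: 0.0248
t 23.70 alpha 99.1 r 75.1 z 192.6  Ftan -7.7 Frad -1.2 Fz -3.1 w 0.0248 q6 1.32
-0.12,-0.02,0,0,0,0, -0.12,-0.03,0,0,0,0, -0.12,-0.03,0,0,0,0 dz 0.02
rot units [ 0.0001 -0.001   0.0001]
t: 23.9
ee_pos: [0.5488, 0.0218, 0.1928]
tcp_rot: [0.995, 0.099, 0.004, 0.0]
contact_force: [14.9, 0.7, -7.8]
width: 0.0249
t 23.90 alpha 102.4 r 75.0 z 192.8  Ftan -14.9 Frad -1.0 Fz -7.8 w 0.0249 q6 1.32
-0.12,-0.03,0,0,0,0, -0.12,-0.03,0,0,0,0, -0.11,-0.04,0,0,0,0 dz 0.03
rot units [ 0.0008 -0.0046  0.0001]
```

```bash
python3 -m jog '[-0.07,-0.02,0,0,-0.002,0, -0.07,-0.02,0,0,0,0]'; python3 -c "
from h import *
crank(.12,3,(-1.3,-.4))"
```

```text
t: 24.1
ee_pos: [0.5481, 0.0219, 0.1928]
tcp_rot: [0.995, 0.099, 0.006, 0.001]
contact_force: [15.0, 0.5, -8.1]
width: 0.0245
t 24.10 alpha 102.9 r 75.0 z 192.8  Ftan -15.0 Frad -0.9 Fz -8.1 w 0.0245 q6 1.32
-0.12,-0.03,0,0,0,0, -0.12,-0.03,0,0,0,0, -0.11,-0.04,0,0,0,0 dz 0.03
rot units [ 0.0021 -0.0075 -0.0001]
```

```bash
python3 -m jog '[-0.07,-0.02,0,0,-0.002,0, -0.07,-0.02,0,0,0,0]'; python3 -c "
from h import *
im=arm.camera('scene')[:,:,::-1];cv2.imwrite('pics/s3z.png',cv2.resize(im[190:340,240:440],None,fx=4,fy=4))
crank()"
```

```text
t: 24.3
ee_pos: [0.5478, 0.0219, 0.1928]
tcp_rot: [0.995, 0.099, 0.009, 0.002]
contact_force: [15.7, 1.1, -8.1]
width: 0.0249
t 24.35 alpha 104.3 r 74.9 z 192.8  Ftan -15.8 Frad -1.7 Fz -8.7 w 0.0247 q6 1.32
-0.29,-0.09,0,0,0,0, -0.28,-0.11,0,0,0,0, -0.26,-0.14,0,0,0,0, -0.25,-0.17,0,0,0,0, -0.23,-0.19,0,0,0,0 dz 0.03
rot units [ 0.0034 -0.0109 -0.0002]
```

View pics/s3z.png

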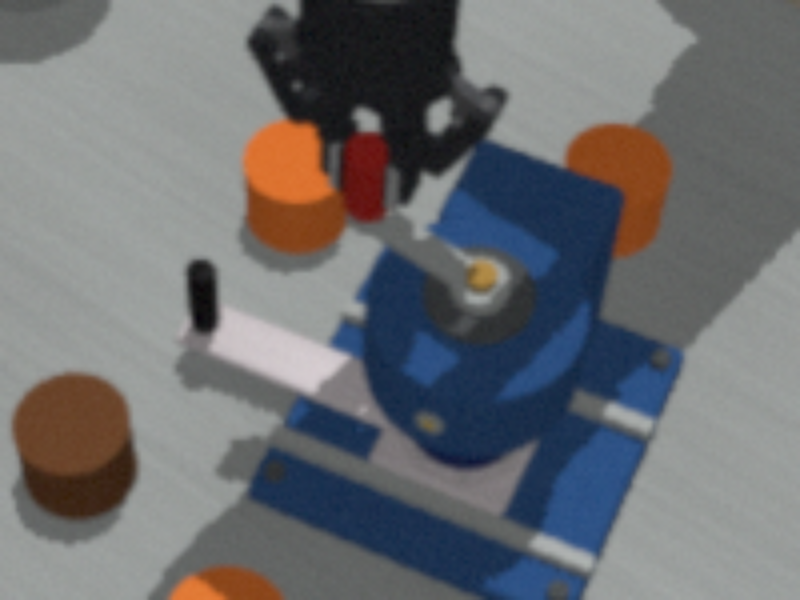

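```bash
python3 -m jog '[0.06,0.02,0,0,0,0, 0.08,0.02,0,0,0,0, 0.05,0.01,0,0,0,0, 0,0,0,0,0,0]'; python3 -c "
from h import *
crank(.12,3,(-1.3,-.4))"
```

```text
t: 24.75
ee_pos: [0.5543, 0.0219, 0.1926]
tcp_rot: [0.995, 0.099, 0.011, 0.002]
contact_force: [5.0, 0.9, 0.2]
width: 0.0245
t 24.75 alpha 98.2 r 75.0 z 192.6  Ftan -5.0 Frad -0.6 Fz 0.2 w 0.0245 q6 1.32
-0.12,-0.02,0,0,0,0, -0.12,-0.02,0,0,0,0, -0.12,-0.03,0,0,0,0 dz 0.02
rot units [ 0.0034 -0.0138 -0.0002]
```

```bash
python3 -m jog '[0.06,0,0,0,0,0, 0,0,0,0,0,0]'; python3 -m jog '[0,0,0,0,0,0, 0,0,0,0,0,0, 0,0,0,0,0,0, 0,0,0,0,0,0, 0,0,0,0,0,0]' 1; python3 -c "
from h import *
st([-.0151,-.0737,.19]);rot()"
```

```text
t: 24.95
ee_pos: [0.5552, 0.022, 0.1925]
tcp_rot: [0.995, 0.099, 0.01, 0.002]
contact_force: [3.2, 0.3, 0.4]
width: 0.025
t: 25.45
ee_pos: [0.5536, 0.0217, 0.1919]
tcp_rot: [0.995, 0.099, 0.009, 0.002]
contact_force: [-0.1, 0.3, -0.3]
width: 0.0851
t 25.45 seamer xyz mm [-12.7 -73.9 191.9] yaw off deg -0.04 tilt [ 1.01 -0.1 ] F [-0.1  0.3 -0.3] w 0.0851 q [-0.05  0.01  1.69 -0.    1.43  1.32]
need tool units [-0.096 -0.009  0.074]
rot units [ 0.0033 -0.0107 -0.0004]
```

Released, and the tool is free of force. Lifting clear and backing away.

```bash
python3 -m jog '[0,0,-0.5,0,0,0, 0,0,-0.8,0,0,0, 0,0,-1,0,0,0, 0,0,-1,0,0,0, 0,0,-1,0,0,0]'; python3 -m jog '[-0.4,1,-0.3,0,0,0, -0.4,1,0,0,0,0, -0.4,1,0,0,0,0, -0.4,1,0,0,0,0, -0.4,1,0,0,0,0]';python3 -m jog '[-0.4,1,0,0,0,0, -0.4,1,0,0,0,0, -0.4,1,0,0,0,0, 0,0,0,0,0,0, 0,0,0,0,0,0]'; python3 -c "
from h import *
for n in('scene','top'):
    im=arm.camera(n)[:,:,::-1];x,y=(240,190) if n=='scene' else (220,140)
    cv2.imwrite(f'pics/{n}4.png',im);cv2.imwrite(f'pics/{n}4z.png',cv2.resize(im[y:y+150,x:x+200],None,fx=4,fy=4))
st()"
```

```text
t: 25.95
ee_pos: [0.549, 0.022, 0.3014]
tcp_rot: [0.995, 0.099, 0.005, 0.001]
contact_force: [-0.2, -0.5, -0.9]
width: 0.0853
t: 26.45
ee_pos: [0.527, -0.1115, 0.3221]
tcp_rot: [0.995, 0.102, 0.012, 0.003]
contact_force: [0.0, -0.2, -0.3]
width: 0.0852
t: 26.95
ee_pos: [0.5114, -0.1974, 0.3282]
tcp_rot: [0.995, 0.1, 0.015, 0.005]
contact_force: [-1.1, 0.1, -0.6]
width: 0.0855
t 27.05 seamer xyz mm [ -96.9 -279.9  328. ] yaw off deg 0.19 tilt [ 1.73 -0.36] F [0.4 0.  0.4] w 0.0852 q [-0.47 -0.06  1.51  0.01  1.66  0.9 ]
```

View pics/scene4z.png

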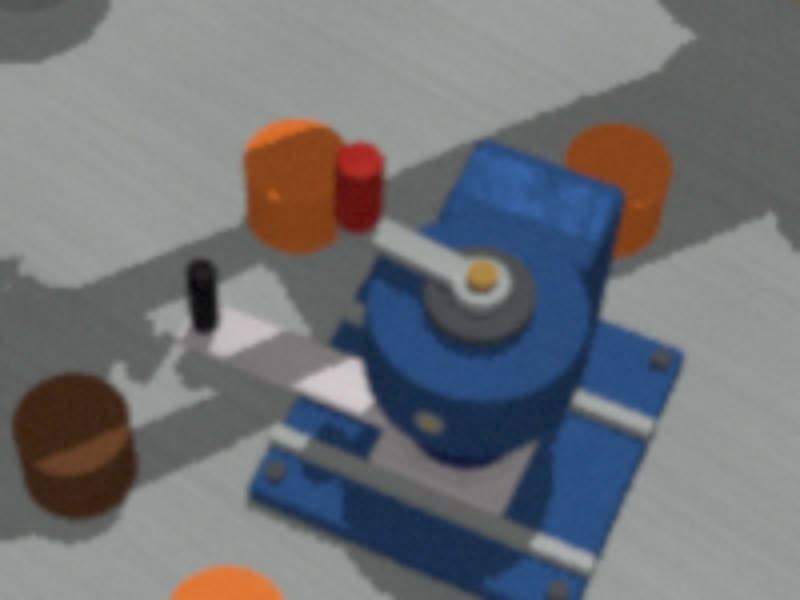

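View pics/top4.png

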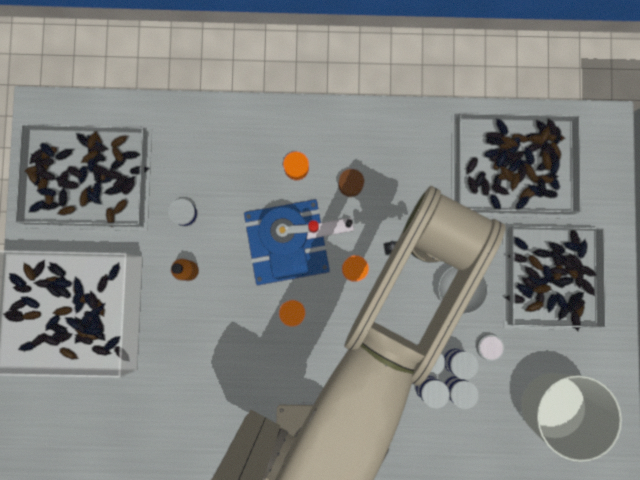

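```bash
python3 -c "
from h import *
im=cv2.imread('pics/top4.png');H,S,V=cv2.split(cv2.cvtColor(im,cv2.COLOR_BGR2HSV))
c,s=np.cos(YAW),np.sin(YAW)
def sf(p): d=p[:2]-A; return np.round([(c*d[0]+s*d[1])*1e3,(-s*d[0]+c*d[1])*1e3],1)
b=[x for x in blobs(V<45) if 335<x[0][0]<360 and 210<x[0][1]<235]
r=blobs(((H<4)|(H>174))&(S>190)&(V>90))
for x in b: print('post',x[0],sf(onz('top',(x[0][0]+.2,x[0][1]+.3),.084)))
for x in r: k=sf(onz('top',x[0],.23)); print('knob',x[0],k,'alpha',np.degrees(np.arctan2(-k[1],k[0])))
"
```

```text
post (np.float64(348.2), np.float64(222.9)) [  -1.6 -167.1]
knob (np.float64(312.9), np.float64(225.8)) [ -8.5 -73.7] alpha 96.57899385024098
```

```bash
python3 -c "
from plant import arm
print(arm.sign_off())"
```

```text
the job is handed in; nothing more can be done
None
```

The job is done and handed in at about 27 s of the 72 s allowed; the hand-in gives no verdict, so the checks below are my own.

**What I did**
- **Tray:** I gripped the post and pushed it in until it came up hard against its stop, with about 29 N at the post.
- **Cranking:** I turned the red knob about 1.9 turns clockwise at roughly 0.4–1 rad/s. Resistance peaked at about 14 N before the heavy point, and I held the crank back against about 7 N after it.
- **End stop:** I nipped it up with 15–16 N for about 0.4 s, eased the force off, opened the gripper and moved clear.

**Last checks**
- **Pin and crank:** In the last scene picture the pin is flush. The crank rests about 6° behind where I pressed it, which is the expected spring-back.
- **Tray position:** The post moved about 59.5 mm, measured in the top view. It stands at -167 mm where -170 mm was expected. The offset was the same before the push, so I take it as error in my axis estimate.
- **Bystanders:** By eye in the pictures, the finished tin and the oil bottle are where they were. The bowl was partly hidden by the arm in the last top view, but I went nowhere near it.
- **Not measured:** I could not see the tin under the head, so I did not check its centring directly. The tool also stayed tilted 1–2° near the end, which had no visible effect.

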